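# Slide the bit case under the spring lid of the kit box

### The job

Put the small black bit case away in the kit box without picking it up: with one fingertip push the crank bar sideways and hold the spring lid open, and with the other fingertip push the case along its guide strips until it drops through the slot. Keep the lid held until the case has fallen in, then let the lid close over it and take the hand clear. Never lift the case, and leave the other things where they are.

Things in the scene. Friction and masses are not known exactly. Their poses are not given: they have to be found in the camera images.
- chest: Fixed plywood kit box, 80 mm high, flat top (the deck) at z = 80 mm. Origin: at table height, below the middle of the near edge of the slot in its top. Its x axis points away from the robot along two guide strips, y left, z up. The deck spans x -200 to 140 mm, y -120 to 120. A socket and a nut stand loose on the deck (x above 70 mm, |y| above 75 mm).
- slot (a point): Centre of the drop slot's mouth, at deck height: chest x = 50, y = 0, z = 80 mm. The slot spans chest x 0 to 100 mm, y -28 to 28, and is 68 mm deep. Closed, the lid hides it.
- strips (a point): Point on the deck midway between the two aluminium guide strips: chest x = -77, y = 0, z = 80 mm. The strips are 6 mm wide and 10 mm high and run along chest x from -145 to -10 mm, inner faces at chest y = -16 and 16.
- lid (a joint): Angle of the spring lid, rad: 0 closed (flat on the deck), 1.45 fully open (stop). Its right edge swings up and left. Spring 0.12 N m closed, 0.24 N m open: 3 to 7 N sideways at the bar; it never stays open by itself. Above 1.1 rad the case has ample room under it; open, it stands 79 mm above the deck.
- hinge (a point): Point on the lid's hinge line, at the slot's near edge: chest x = 0, y = 42, z = 86 mm; the line runs along chest x. The lid is a steel plate 114 x 73 x 5 mm; closed it covers chest x -6 to 108 mm, y -31 to 42.
- bar (a point): On the axis of the lid's crank bar at chest x = -100 mm: 8 mm rod along chest x from -185 to 30 mm, there joined to the hinge line by a post; 48 mm from the hinge line, turns with the lid. Closed: chest y = 14, z = 125 mm, over the guided case. Pushing it left (+y) opens the lid: y = 64 at 1.1 rad, y = 77, z = 119 at 1.45 rad. Under it up to x = 30 mm only deck, strips and case.
- case: The bit case, a black plastic box 58 (its x) x 24 (y) x 30 mm (z) with a steel clasp band round its middle, about 0.14 kg, loose on the deck between the guide strips with its long axis along them. Origin: centre of its underside. It starts with its centre at chest x = -100 to -65 mm.
- case_mid (a point): Centre of the bit case, 15 mm above its underside.
- socket: Bystander: steel socket, 26 mm across, 32 mm high, standing on the right far corner of the deck. Origin: centre of its underside.
- nut: Bystander: dark flanged nut with stud, 30 mm across, 23 mm high, on the left far corner of the deck. Origin: centre of its underside.
- tape: Bystander: yellow tape measure 70 x 40 x 62 mm standing on the table to the right of the kit box. Origin: centre of its underside.
- can: Bystander: white spray can, 54 mm across, about 130 mm high, on the table to the left of the kit box's far part. Origin: centre of its underside.
- screwdriver: Bystander: screwdriver lying on the table to the left of the kit box.
- wrench: Bystander: wrench lying on the table far to the right.
- hammer: Bystander: hammer lying on the table far to the left.
Things that resemble listed ones, but are neither listed nor needed, are in the scene too. What is shaped like the case but brown or purple is not meant.

How it is judged:
By the outcome, as a careful person would: the job done as asked, in the order asked, and still so for the second after the job is handed in, with the robot touching nothing.
It also fails if it takes over 48 s, if anything falls off the work surface, if the arm or the gripper's body presses on something with over 40 N, if the wrist force passes 120 N, or if a joint passes its speed limit or range.

### The arm

A 6-joint arm with a two-finger parallel gripper is mounted at the origin on the work surface. World frame = base frame: x ahead of the robot, y to its left, z up, the work surface at z = 0. Lengths are in m, angles in rad, forces in N, time in s.
With the tool pointing down it reaches from about 0.375 to 0.9 m from the base axis. Payload 3.1 kg.
Tool frame: the origin (TCP) lies midway between the tips of the shut fingers; the grasp point (between the pads) lies manip.hold_point_z behind it (manip.hold_point_z is the distance from the TCP to the grasp point, in m); z points along the fingers, y is the direction in which the jaws open and shut (so a half turn about z gives the same grasp; the last joint's range is limited). The gripper opens to 85 mm and grips with 20 to 120 N. Pads are 22 mm wide; open, the fingers measure 114 mm over their backs; the gripper's body (76 mm by 85 mm) begins 54 mm behind the grasp point. The pads swing forward as they close: fully open they stand 13 mm farther back than shut.
Start: joints at [-1.397, 0.527, 1.433, -0, 1.181, -0.178], TCP at [0.215, -0.587, 0.231] pointing down, gripper open.
Joint ranges: [-3.08, 3.08], [-0.75, 2.2], [0.22, 2.44], [-1.43, 4.57], [0, 2.65], [-2.85, 2.85]. Speed limits (rad/s): [2.79, 2.79, 3.14, 3.14, 3.14, 3.14].

### API

Orientations are given as a unit quaternion [x, y, z, w].
In Python, from station import manip, snapshot, workorder, models gives the robot as it stands.
- The arm moves only by the tool jog_arm, never from a script. Its argument "commands" is a list of rows, each a list of 5 numbers: the opening in per cent of the stroke, from 0 (shut) to 100 (fully open), then the shift along the world's x, y, z in cm, then the turn about the world's z in rad. A call has 1 to 8 rows; each row shifts and turns the pose as measured when the row begins; what a row does not reach is not made up. A row lasts 1/12 s, in which the tool goes at most 41.7 mm and 7.16 degrees, less where a joint would pass 70% of its speed; a pose out of reach is approached as far as the arm can. A call with a gripper value outside its range is refused whole. The fingers move at their own pace and stop on an object; "squeeze" is the grip in N (left out, the last holds). Time passes only in rows, so rows that do not move let the fingers close. It gives the time, the measured TCP pose, the force and the opening at its end, in the units of the state.
- manip.sense(): the state, without advancing time (a new reading comes with each control period).
- snapshot(name): name is "scene" or "top" or "wrist"; returns a dict with "image" (420x560x3 uint8, red, green, blue), "intrinsics" (3x3 intrinsics, pixels), "extrinsics" (4x4, takes a point from camera to world coordinates); the wrist camera has in their place "hand_eye" (4x4, takes a point from camera to tool coordinates, whose origin is the TCP and whose axes are the flange's). Camera axes: x right, y down, z forward; pixel columns grow to the right and rows downward; lengths in m; the calibration is good to about 2 mm. A picture is of the moment at which its call begins: read the wrist's pose just before it. There is no depth.
- workorder.sign_off(): hands the job in, once; it reports no verdict.
Trained networks look in a picture, given as the dict that the camera call returned (one of the last four; its "shot" number tells which), for a name from the list of things; names that differ only in an ending like _2 or _b are one class to them, and where a whole thing is asked for, a point or a joint stands for the part that bears it (a point fixed in the world has none). Each returns a list of dicts, best first, with "score" (0 to 1); they miss things now and then, are a little off and sometimes report something else, mostly with a low value. They report only what shows in the picture. A call takes as long as a camera call. They do not tell look-alikes from the thing itself.
- models.find_in(picture, name): "centre" ([x, y, z] in m, in world coordinates, good to about 4 mm: the middle of the surface that is visible of it).
- models.pinpoint(picture, name): "centre" ([x, y, z] in m, in world coordinates, good to about 4 mm: a listed point, or the origin of a listed thing).
The state is a dict: "t": time; "q": joint angles; "qd": joint speeds; "tau": joint torques, N m; "tcp_pos": TCP position; "tool_rot": TCP orientation; "force": force on the tool from outside, world axes, zero at the start; "ft_torque": the same for the moment, N m; "finger_gap": opening from 0.0 (shut) to 1.0 (fully open).
Only numpy, scipy, OpenCV 4.12 (cv2) and the standard library are available. Lean on these libraries where they do the work, as an engineer would, in place of code of your own. Each camera call takes 0.05 s, during which the arm holds its last target. There are 200 camera calls.

## Working session

There is one attempt and no reset: what is moved stays moved. The work goes in short steps, Python scripts to look and compute and a tool call to move; the robot and the scene stay as the last step left them, time stands still between calls to the robot, and variables do not carry over. Pictures are saved under pics/ and viewed, about 8 in all and at most 12, crops included, and the job is handed in when it is done.

Besides the shell and the picture viewer there is one more tool, called after "Request:" as name(argument=value, ...) on one line, values as JSON. jog_arm: Moves the arm, as the interface text tells. Its arguments: {"type":"object","properties":{"commands":{"type":"array","items":{"type":"array","items":{"type":"number"}}},"squeeze":{"type":"number"}},"required":["commands"]}

```bash
mkdir -p pics; ls; python3 - <<'E'
from station import manip,snapshot,models
import cv2,numpy as np
s=manip.sense(); print(s['t'],s['tcp_pos'],s['tool_rot'],s['finger_gap'],manip.hold_point_z)
for c in('scene','top'):
    p=snapshot(c); cv2.imwrite(f'pics/{c}0.png',p['image'][:,:,::-1])
    print(c,np.round(p['extrinsics'],3).tolist(),p['intrinsics'][0][0])
    for n in('chest','slot','strips','hinge','bar','case','case_mid','socket','nut','tape','can'):
        r=models.pinpoint(p,n); print(n,[(np.round(d['centre'],4).tolist(),round(d['score'],2)) for d in r[:3]])
E
```

```text
pics
0.0 [ 0.21526355 -0.58599808  0.23032342] [ 9.84568152e-01  1.74998198e-01 -3.42160716e-06 -1.08810925e-03] 1.0017785463413174 0.0187
scene [[0.897, 0.352, -0.267, 0.917], [0.441, -0.734, 0.516, -0.712], [-0.014, -0.581, -0.814, 1.159], [0.0, 0.0, 0.0, 1.0]] 390.42509187219
chest [([0.6014, -0.1511, -0.002], 0.7), ([0.5231, -0.168, 0.0798], 0.52)]
slot [([0.6503, -0.1413, 0.0776], 0.91)]
strips [([0.5275, -0.1744, 0.0805], 0.68)]
hinge [([0.597, -0.1051, 0.0868], 0.72)]
bar [([0.5044, -0.1598, 0.1232], 0.65)]
case [([0.5221, -0.1722, 0.0784], 0.58), ([0.3153, -0.186, 0.0023], 0.54), ([0.4421, -0.3922, -0.0057], 0.47)]
case_mid [([0.52, -0.166, 0.0943], 0.71), ([0.3138, -0.1924, 0.0139], 0.62)]
socket [([0.7234, -0.206, 0.077], 0.38)]
nut [([0.6629, -0.0435, 0.0794], 0.47)]
tape [([0.6963, -0.3231, 0.0002], 0.8)]
can [([0.6685, 0.0471, -0.0037], 0.59), ([0.5014, 0.0293, 0.0021], 0.27)]
top [[0.005, -0.991, 0.13, 0.376], [-1.0, -0.006, -0.009, -0.005], [0.01, -0.13, -0.991, 1.572], [0.0, 0.0, 0.0, 1.0]] 529.0101892795908
chest [([0.6049, -0.1492, -0.0015], 0.81)]
slot [([0.4185, 0.4808, 0.0033], 0.67), ([0.6516, -0.14, 0.0791], 0.56)]
strips [([0.5254, -0.1671, 0.0805], 0.74)]
hinge [([0.5916, -0.1065, 0.0915], 0.73), ([0.6519, -0.1431, 0.0798], 0.71)]
bar [([0.5034, -0.1589, 0.1209], 0.81)]
case [([0.6014, -0.1479, -0.0036], 0.74), ([0.5182, -0.1709, 0.0786], 0.71), ([0.4419, -0.3921, -0.0001], 0.52)]
case_mid [([0.5265, -0.1701, 0.0934], 0.69), ([0.4435, -0.3996, 0.0148], 0.57), ([0.3171, -0.1918, 0.0125], 0.49)]
socket [([0.7246, -0.2062, 0.0783], 0.61)]
nut [([0.6662, -0.0411, 0.0813], 0.42)]
tape [([0.7007, -0.3172, 0.0009], 0.86), ([0.6643, -0.0406, 0.0778], 0.22)]
can [([0.6683, 0.0506, -0.0004], 0.92)]
```

```bash
cat > h.py <<'E'
import numpy as np
# fit chest pose
P={'o':((0,0,0),[(.6014,-.1511,-.002),(.6049,-.1492,-.0015)]),'slot':((.05,0,.08),[(.6503,-.1413,.0776),(.6516,-.14,.0791)]),
'strips':((-.077,0,.08),[(.5275,-.1744,.0805),(.5254,-.1671,.0805)]),'hinge':((0,.042,.086),[(.597,-.1051,.0868),(.5916,-.1065,.0915)]),
'bar':((-.1,.014,.125),[(.5044,-.1598,.1232),(.5034,-.1589,.1209)])}
A=np.array([a for a,b in P.values() for _ in b]);B=np.array([x for a,b in P.values() for x in b])
za=(A[:,0]-A[:,0].mean())+1j*(A[:,1]-A[:,1].mean());zb=(B[:,0]-B[:,0].mean())+1j*(B[:,1]-B[:,1].mean())
yaw=np.angle((za.conj()*zb).sum());c,s=np.cos(yaw),np.sin(yaw);R=np.array([[c,-s,0],[s,c,0],[0,0,1]])
t=B.mean(0)-R@A.mean(0);t[2]=0
def w(p):return R@np.array(p)+t
def ch(p):return R.T@(np.array(p)-t)
E
python3 - <<'E'
from h import *
from station import snapshot
import cv2
print(yaw,t,np.round((B-(A@R.T+t))*1000,1).tolist())
for p in [(.5182,-.1709,.079),(.5221,-.1722,.078),(.52,-.166,.094),(.5265,-.1701,.0934)]:print(ch(p))
p=snapshot('scene');im=p['image'][:,:,::-1].copy();E=np.linalg.inv(p['extrinsics'])
def px(q):
    v=p['intrinsics']@(E[:3,:3]@w(q)+E[:3,3]);return tuple(int(round(4*x)) for x in v[:2]/v[2])
im=cv2.resize(im,None,fx=4,fy=4,interpolation=cv2.INTER_CUBIC)
for L in [[(-.2,-.12,.08),(.14,-.12,.08),(.14,.12,.08),(-.2,.12,.08),(-.2,-.12,.08)],[(-.185,.014,.125),(.03,.014,.125)],[(-.145,.016,.09),(-.01,.016,.09)],[(-.145,-.016,.09),(-.01,-.016,.09)]]:
    for a,b in zip(L,L[1:]):cv2.line(im,px(a),px(b),(0,0,255),1)
x,y=px((-.03,0,.08));cv2.imwrite('pics/s1.png',im[max(0,y-300):y+300,max(0,x-400):x+400])
E
```

```text
0.23142849275156088 [ 0.60304175 -0.15041545  0.        ] [[-1.6, -0.7, -2.0], [1.9, 1.2, -1.5], [-1.4, -2.4, -2.4], [-0.1, -1.1, -0.9], [-0.6, -6.3, 0.5], [-2.7, 1.0, 0.5], [3.6, 4.4, 0.8], [-1.8, 3.0, 5.5], [1.9, -0.1, -1.8], [0.9, 0.8, -4.1]]
[-0.08727835 -0.00047843  0.079     ]
[-0.08378051 -0.0026383   0.078     ]
[-0.08440244  0.00387808  0.094     ]
[-0.07901614 -0.00160351  0.0934    ]
```

View pics/s1.png

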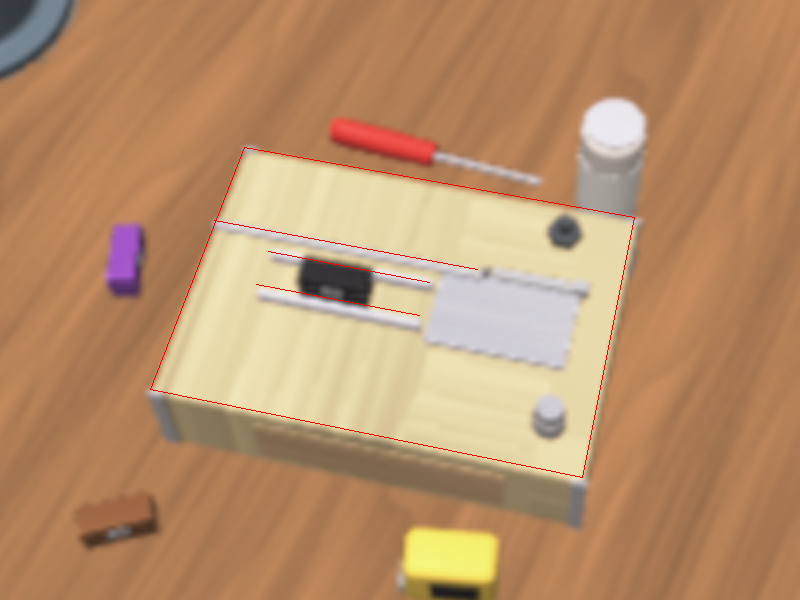

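View pics/scene0.png

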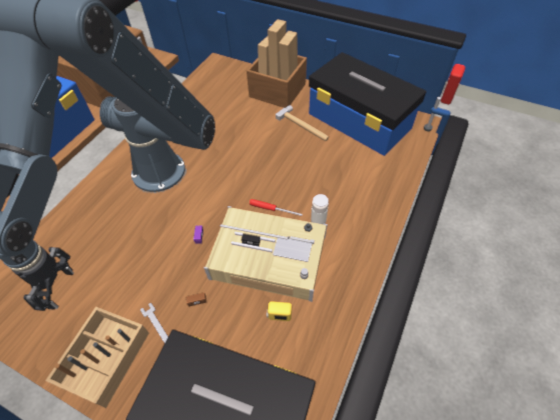

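Scene crop: the fit overlays the deck corners, strips and bar to about 1 px. The black case sits between the strips at about chest x = -83, the lid is closed, and the brown and purple look-alikes are off the box. 3 pictures used (2 viewed).

```bash
python3 - <<'E'
from h import *
p=np.array([.21526,-.586,.2303])
for n,q in [('A',(-.150,-.045,.19)),('B',(-.150,-.045,.095)),('C',(-.150,.0305,.095)),('D',(0.0,.0305,.095))]:
    print(n,np.round(w(q),4),np.round((w(q)-p)*100,2));p=w(q)
print(R)
E
```

```text
A [ 0.4674 -0.2286  0.19  ] [25.21 35.74 -4.03]
B [ 0.4674 -0.2286  0.095 ] [ 0.   0.  -9.5]
C [ 0.45   -0.1551  0.095 ] [-1.73  7.35  0.  ]
D [ 0.596  -0.1207  0.095 ] [14.6   3.44  0.  ]
[[ 0.97333974 -0.22936817  0.        ]
 [ 0.22936817  0.97333974  0.        ]
 [ 0.          0.          1.        ]]
```

Request:
jog_arm(commands=[[55, 2.2, 3.1, 0, -0.06], [55, 2.2, 3.1, 0, -0.06], [55, 2.2, 3.1, 0, 0], [55, 2.2, 3.1, 0, 0], [55, 2.2, 3.1, 0, 0], [55, 2.2, 3.1, 0, 0], [55, 2.2, 3.1, 0, 0], [55, 2.2, 3.1, 0, 0]], squeeze=40)

```text
t: 1.92
tcp_pos: [0.3915, -0.3385, 0.2318]
tool_rot: [0.994, 0.105, -0.0, 0.005]
force: [0.4, -0.3, -0.5]
finger_gap: 0.551
```

Request:
jog_arm(commands=[[55, 2.2, 3.2, -1, 0.02], [55, 2.2, 3.2, -1, 0], [55, 2.0, 3.0, -1, 0], [55, 1.2, 1.6, -1, 0], [55, 0, 0, 0, 0]])

```text
t: 2.33
tcp_pos: [0.4741, -0.2178, 0.1928]
tool_rot: [0.993, 0.118, 0.003, 0.007]
force: [0.2, 0.1, 0.0]
finger_gap: 0.549
```

```bash
cat >> h.py <<'E'
def rep(tgt=None):
    from station import manip
    s=manip.sense();q=s['tool_rot'];print(s['t'],'chest tcp',np.round(ch(s['tcp_pos'])*1000,1),'dyaw',round(2*np.arctan2(q[1],q[0])-yaw,4),'gap',round(s['finger_gap'],3),'F',np.round(R.T@s['force'],1))
    if tgt is not None:print('go cm',np.round((w(tgt)-s['tcp_pos'])*100,2))
    return s
E
python3 - <<'E'
from h import *
from station import snapshot
import cv2
rep((-.150,-.045,.095))
p=snapshot('scene');im=p['image'][:,:,::-1]
im=cv2.resize(im[180:320,150:340],None,fx=4,fy=4,interpolation=cv2.INTER_CUBIC);cv2.imwrite('pics/s2.png',im)
p=snapshot('wrist');cv2.imwrite('pics/w2.png',p['image'][:,:,::-1]); print(p['hand_eye'],p['intrinsics'])
E
```

```text
2.3333 chest tcp [-141.   -36.   192.8] dyaw 0.0057 gap 0.549 F [0.2 0.  0. ]
go cm [-0.67 -1.08 -9.78]
[[-1.86329698e-04 -9.60051141e-01 -2.79824539e-01  7.18476672e-02]
 [ 9.99999533e-01 -4.44381685e-04  8.58750751e-04 -2.11688063e-04]
 [-9.48793538e-04 -2.79824248e-01  9.60050775e-01 -1.43019832e-01]
 [ 0.00000000e+00  0.00000000e+00  0.00000000e+00  1.00000000e+00]] [[314.8777073    0.         280.45741935]
 [  0.         314.8777073  217.17604974]
 [  0.           0.           1.        ]]
```

View pics/w2.png

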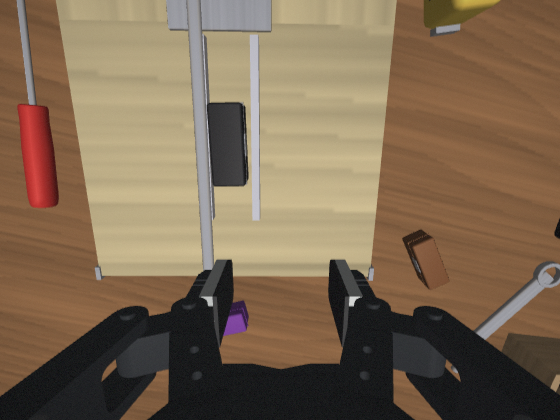

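The wrist picture shows the fingertips at columns 232 and 330 and the bar at column 205. The black case is at (228,145) between the strips. Fit and image agree within about 3 mm. Next I go down to the right of the bar.

Request:
jog_arm(commands=[[55, -0.7, -1.1, 0, 0], [55, 0, 0, -3, 0], [55, 0, 0, -3, 0], [55, 0, 0, -2.5, 0], [55, 0, 0, -1, 0], [55, 0, 0, 0, 0]])

```text
t: 2.93
tcp_pos: [0.4675, -0.2452, 0.1021]
tool_rot: [0.993, 0.113, 0.008, 0.016]
force: [0.5, -0.4, 0.0]
finger_gap: 0.548
```

```bash
python3 - <<'E'
from h import *
rep((-.150,.0305,.095))
E
```

```text
2.9333 chest tcp [-153.7  -61.1  102.1] dyaw -0.0041 gap 0.548 F [ 0.4 -0.5  0. ]
go cm [-1.74  9.   -0.71]
```

Request:
jog_arm(commands=[[55, 0, 0, -0.5, 0], [55, -0.2, 1.0, 0, 0], [55, -0.2, 1.0, 0, 0], [55, -0.2, 1.0, 0, 0], [55, -0.2, 1.0, 0, 0], [55, -0.2, 1.0, 0, 0], [55, 0, 0, 0, 0]])

```text
t: 3.52
tcp_pos: [0.4611, -0.2023, 0.1043]
tool_rot: [0.993, 0.113, 0.015, 0.027]
force: [-0.1, -3.3, -1.9]
finger_gap: 0.552
```

```bash
python3 - <<'E'
from h import *
print(rep((-.150,.0305,.095))['tool_rot'])
E
```

```text
3.5167 chest tcp [-150.1  -18.   104.3] dyaw -0.0055 gap 0.552 F [-0.9 -3.2 -1.9]
go cm [-1.1   4.72 -0.93]
[0.99313455 0.11269309 0.01549614 0.02727453]
```

Request:
jog_arm(commands=[[55, 0, 0, 0, 0], [55, 0, 0, 0, 0], [55, 0, 0, 0, 0]])

```text
t: 3.77
tcp_pos: [0.4623, -0.2021, 0.1063]
tool_rot: [0.993, 0.115, 0.017, 0.03]
force: [-1.6, -2.8, -1.2]
finger_gap: 0.551
```

```bash
cat >> h.py <<'E'
def tilt(s):
    x,y,z,k=s['tool_rot'];v=R.T@np.array([2*(x*z+y*k),2*(y*z-x*k),0]);print('tool z in chest xy',np.round(v[:2],4),'qd',np.round(s['qd'],3))
E
python3 - <<'E'
from h import *
s=rep((-.150,.0305,.095));tilt(s)
E
```

```text
3.7667 chest tcp [-148.9  -18.   106.3] dyaw -0.0012 gap 0.551 F [-2.2 -2.3 -1.2]
go cm [-1.22  4.7  -1.13]
tool z in chest xy [ 0.0272 -0.0632] qd [ 0.007 -0.006  0.004 -0.006 -0.004  0.   ]
```

Request:
jog_arm(commands=[[55, -0.35, 1.25, -0.5, 0], [55, -0.35, 1.25, -0.5, 0], [55, -0.35, 1.25, -0.4, 0], [55, -0.3, 1.25, -0.4, 0]])

```text
t: 4.1
tcp_pos: [0.4559, -0.1597, 0.0937]
tool_rot: [0.992, 0.114, 0.025, 0.038]
force: [-0.8, -10.8, -6.6]
finger_gap: 0.549
```

```bash
python3 - <<'E'
from h import *
from station import snapshot,models
import cv2
p=snapshot('wrist');cv2.imwrite('pics/w3.png',p['image'][:,:,::-1])
s=rep((-.150,.0305,.092));tilt(s)
p=snapshot('scene');cv2.imwrite('pics/s3.png',cv2.resize(p['image'][180:320,150:340,::-1],None,fx=4,fy=4,interpolation=cv2.INTER_CUBIC))
for n in('bar','case','case_mid'):
    print(n,[(np.round(ch(d['centre'])*1000,1),round(d['score'],2)) for d in models.pinpoint(p,n)[:3]])
E
```

```text
4.15 chest tcp [-145.6   26.9   93. ] dyaw -0.0024 gap 0.551 F [ 1.9 -4.4 -0.8]
go cm [-0.51  0.25 -0.1 ]
tool z in chest xy [ 0.0398 -0.0802] qd [-0.017  0.009 -0.027  0.032  0.029 -0.055]
bar [(array([-99.2,  73.1, 124.5]), 0.89)]
case [(array([-78.8,  -2.6,  79. ]), 0.63), (array([-286.5,   25.9,    1.9]), 0.63)]
case_mid [(array([-211. , -202.7,   10.9]), 0.77), (array([-86.4,   2.8,  95.3]), 0.73), (array([-290. ,   26.3,   14.5]), 0.65)]
```

View pics/w3.png

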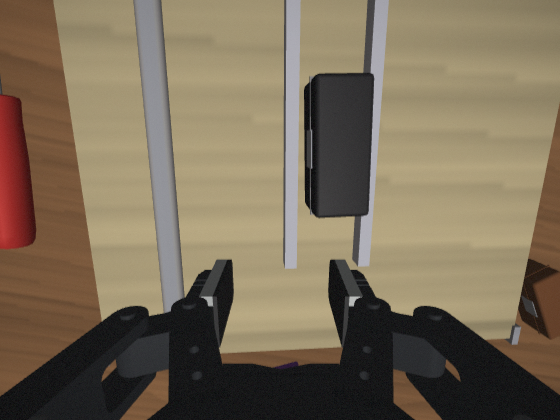

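View pics/s3.png

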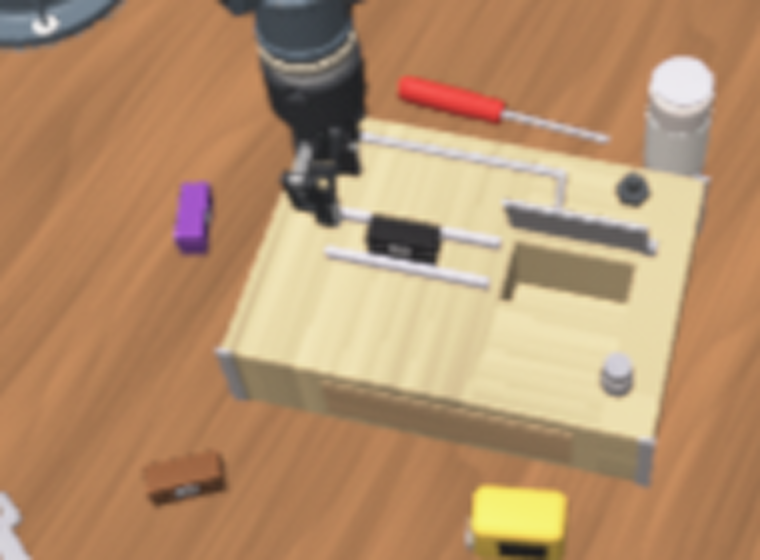

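Wrist picture: the right finger (columns 330–368) is lined up behind the case (305–372). Scene picture: the lid stands open and the slot is free. The network puts the bar at y = 73, about 1.34 rad. Now I push the case.

Request:
jog_arm(commands=[[55, 1.6, 0.42, -0.2, 0], [55, 1.6, 0.42, -0.15, 0], [55, 1.6, 0.42, -0.1, 0], [55, 1.6, 0.42, -0.1, 0]])

```text
t: 4.68
tcp_pos: [0.5092, -0.1419, 0.0865]
tool_rot: [0.993, 0.113, 0.011, 0.032]
force: [-6.3, -3.6, 7.0]
finger_gap: 0.553
```

```bash
cat > chk.py <<'E'
from h import *
from station import snapshot,models
import cv2,sys
p=snapshot('scene');cv2.imwrite(f'pics/{sys.argv[1]}.png',cv2.resize(p['image'][180:320,150:340,::-1],None,fx=4,fy=4,interpolation=cv2.INTER_CUBIC))
s=rep((.0,.028,.091));tilt(s)
for n in('bar','case','case_mid'):
    print(n,[(np.round(ch(d['centre'])*1000,1),round(d['score'],2)) for d in models.pinpoint(p,n)[:3]])
E
python3 chk.py s4
```

```text
4.7333 chest tcp [-85.8  28.9  86.8] dyaw -0.0043 gap 0.549 F [-1.5 -2.   6.8]
go cm [8.37 1.88 0.42]
tool z in chest xy [ 0.0199 -0.0683] qd [-0.021 -0.015  0.026  0.009 -0.063 -0.049]
bar [(array([-95. ,  75.6, 119.1]), 0.69)]
case [(array([-287.1,   29. ,    0.5]), 0.67), (array([-209.7, -199.9,   -4. ]), 0.65), (array([-48.8,  -0.3,  78.8]), 0.56)]
case_mid [(array([-212.6, -199.8,   11.6]), 0.72), (array([-51.9,   3.1,  93.2]), 0.6), (array([-290.7,   24.5,   14.5]), 0.56)]
```

Request:
jog_arm(commands=[[55, 1.6, 0.35, 0.3, 0], [55, 1.6, 0.37, 0.1, 0], [55, 1.6, 0.37, 0, 0]])

```text
t: 5.13
tcp_pos: [0.5519, -0.133, 0.0894]
tool_rot: [0.993, 0.113, 0.005, 0.031]
force: [-5.9, -7.3, 2.0]
finger_gap: 0.549
```

```bash
python3 chk.py s5
```

```text
5.1833 chest tcp [-41.5  27.2  89.8] dyaw -0.0046 gap 0.549 F [-1.8 -6.8  2.1]
go cm [4.02 1.03 0.12]
tool z in chest xy [ 0.0086 -0.0654] qd [-0.016 -0.015  0.021  0.012 -0.075 -0.037]
bar [(array([-96.3,  75.3, 122.3]), 0.98)]
case [(array([-2.1,  0.8, 79.5]), 0.78), (array([52.2, -0.3, 77.8]), 0.55), (array([-212.5, -197.4,   -5.4]), 0.51)]
case_mid [(array([-293. ,   28.9,   10.1]), 0.57), (array([-10.6,   4.2,  97.4]), 0.55), (array([-211.2, -199.9,   14.1]), 0.45)]
```

View pics/s5.png

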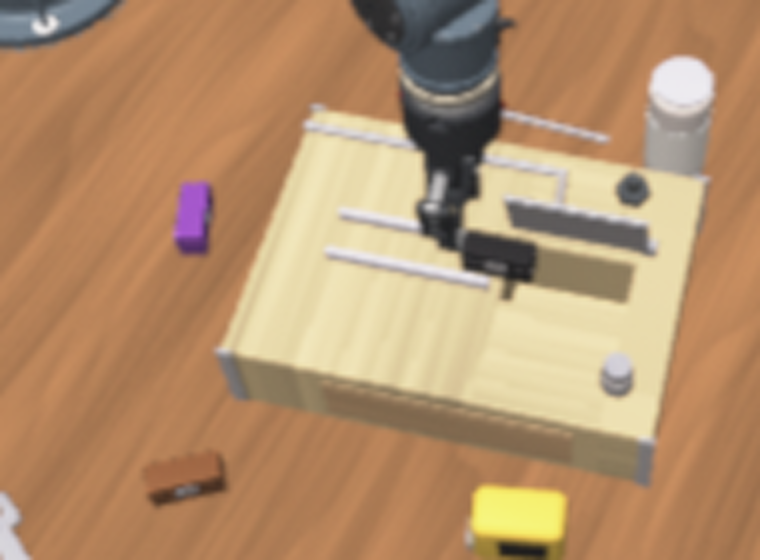

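The case is half over the slot mouth at (498,255), the finger is behind it at (440,230), and the lid is up. I keep pushing.

Request:
jog_arm(commands=[[55, 1.6, 0.38, 0.2, 0], [55, 1.6, 0.38, 0.1, 0], [55, 1.5, 0.36, 0.05, 0]])

```text
t: 5.58
tcp_pos: [0.596, -0.1257, 0.0913]
tool_rot: [0.993, 0.112, 0.001, 0.031]
force: [-1.8, -6.3, 1.0]
finger_gap: 0.55
```

```bash
python3 chk.py s6
```

```text
5.6333 chest tcp [ 2.4 24.7 91.7] dyaw -0.0058 gap 0.549 F [-0.3 -6.7  2.1]
go cm [-0.31  0.27 -0.07]
tool z in chest xy [-0.0007 -0.0645] qd [-0.013 -0.019  0.035  0.002 -0.058 -0.023]
bar [(array([-95.1,  73.4, 126.5]), 0.65)]
case [(array([-286.9,   28. ,   -1.6]), 0.71), (array([-210.8, -201. ,   -6.9]), 0.54), (array([58.8, -1.3, 39.2]), 0.39)]
case_mid [(array([-211.3, -199.2,   16.3]), 0.65), (array([-291.6,   27.8,   12.7]), 0.6), (array([57.2,  6.8, 27.6]), 0.45)]
```

View pics/s6.png

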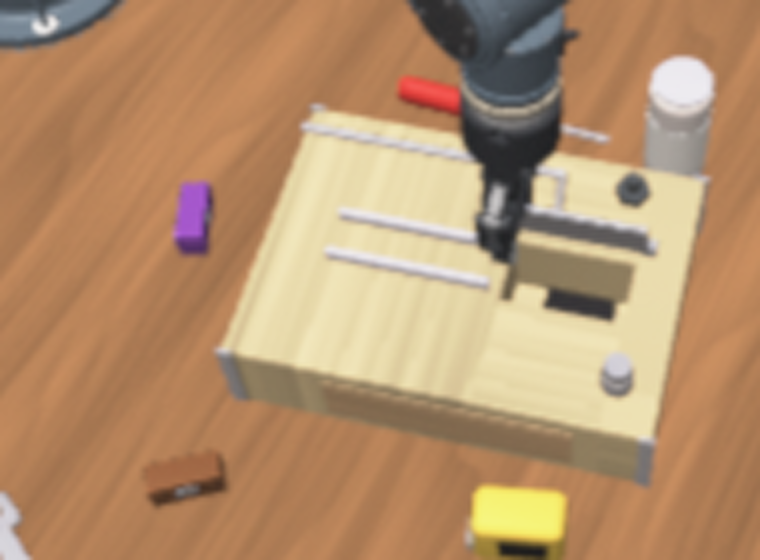

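The case has dropped well below the deck, visible in the slot at (580,303). I back off along the strips with the lid still held, then check that the case has settled.

Request:
jog_arm(commands=[[55, -1.8, -0.36, 0, 0], [55, -1.8, -0.36, -0.05, 0], [55, -1.8, -0.36, -0.05, 0], [55, -1.8, -0.36, -0.05, 0], [55, -1.5, -0.3, -0.05, 0]])

```text
t: 6.2
tcp_pos: [0.528, -0.1499, 0.0946]
tool_rot: [0.993, 0.107, 0.023, 0.038]
force: [4.7, -2.7, 4.5]
finger_gap: 0.548
```

```bash
python3 chk.py s7
```

```text
6.25 chest tcp [-75.9  18.6  94.3] dyaw -0.017 gap 0.546 F [-0.1 -2.2  4.3]
go cm [ 7.17  2.65 -0.33]
tool z in chest xy [ 0.0332 -0.0793] qd [ 0.024  0.022 -0.039 -0.006  0.066  0.035]
bar [(array([-96.9,  69. , 127.8]), 0.81)]
case [(array([  50.9, -188.5,    0.4]), 0.75), (array([-288. ,   31.1,    1.5]), 0.67), (array([-214.1, -198.4,   -5.2]), 0.62)]
case_mid [(array([-212.2, -200.4,   12.5]), 0.76), (array([-290.4,   26.2,   16.4]), 0.46), (array([59.5,  6.7, 25.5]), 0.43)]
```

View pics/s7.png

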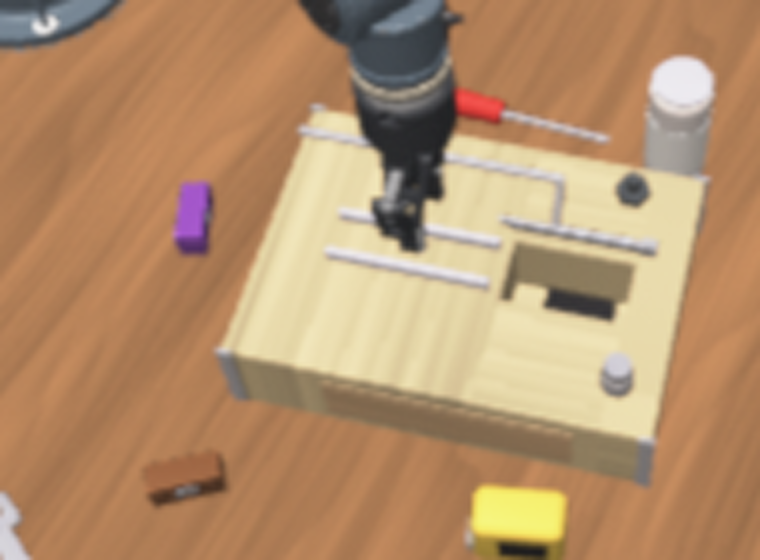

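The case is settled on the slot floor and clear of the lid. Now I ease the hand to the right so the lid closes.

Request:
jog_arm(commands=[[55, 0.3, -1.5, 0.1, 0], [55, 0.3, -1.5, 0, 0], [55, 0.3, -1.5, 0, 0], [55, 0.3, -1.5, 0, 0], [55, 0.3, -1.5, 0, 0]])

```text
t: 6.82
tcp_pos: [0.5388, -0.2205, 0.0973]
tool_rot: [0.993, 0.109, 0.016, 0.032]
force: [-0.0, 0.5, 0.4]
finger_gap: 0.546
```

```bash
python3 chk.py s8
```

```text
6.8667 chest tcp [-77.8 -57.4  97.5] dyaw -0.0141 gap 0.549 F [ 0.8 -3.4 -0.4]
go cm [ 5.61 10.1  -0.65]
tool z in chest xy [ 0.0265 -0.0706] qd [ 0.016 -0.005  0.015  0.    -0.041  0.058]
bar [(array([-293.6, -308.6,    1.6]), 0.2)]
case [(array([-288.7,   27.7,    1.6]), 0.62), (array([-210.9, -201. ,   -4.9]), 0.55)]
case_mid [(array([-210.6, -202.2,   12.5]), 0.64), (array([ 0.7, -0.3, -3.4]), 0.62), (array([-291.4,   28.4,   14.9]), 0.48)]
```

Request:
jog_arm(commands=[[55, 0.2, -1.0, 1.5, 0], [55, 0, -0.5, 3, 0], [55, -0.5, -1, 3, 0], [55, -1, -2, 3, 0], [55, -1.5, -3, 1.5, 0], [55, -1.5, -3, 0, 0], [55, -1.5, -3, 0, 0], [55, 0, 0, 0, 0]])

```text
t: 7.68
tcp_pos: [0.4716, -0.3438, 0.216]
tool_rot: [0.993, 0.115, 0.007, 0.022]
force: [0.4, 0.2, -0.7]
finger_gap: 0.551
```

```bash
python3 chk.py s9
```

```text
7.7333 chest tcp [-171.3 -155.4  215.4] dyaw -0.0002 gap 0.549 F [-0.2  0.7 -0.3]
go cm [ 12.47  21.78 -12.44]
tool z in chest xy [ 0.009  -0.0417] qd [0.052 0.007 0.03  0.027 0.011 0.022]
bar [(array([-95.4,  15.2, 122.3]), 0.85), (array([53.7,  1.8, 80.1]), 0.22)]
case [(array([-208.2, -199.6,   -5.1]), 0.66)]
case_mid [(array([-210.3, -201.5,   13.7]), 0.45)]
```

View pics/s9.png

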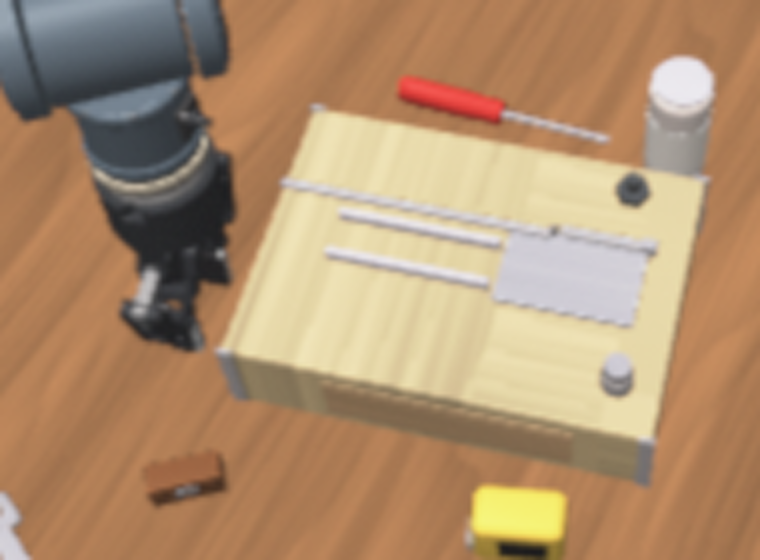

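The lid lies flat, the bar is back at y = 15, the hand is clear, and the things around the box look unmoved. I hand it in.

```bash
python3 -c "
from station import workorder
print(workorder.sign_off())"
```

```text
the job is handed in; nothing more can be done
None
```

The black bit case is in the kit box under the closed lid, and the job is handed in at about 7.7 s of the 48 s allowed. The left fingertip pushed the crank bar left and held the lid at about 1.3–1.4 rad. The right fingertip pushed the case along the strips until it dropped. I backed out with the lid still held, let it close gently, and lifted the hand clear.

**Last checks**
- **Case:** before the lid closed, the picture and the network both showed it at rest on the slot floor, with its centre at about z = 26 mm. The closed lid hides it now.
- **Lid:** flat on the deck, with the bar back at chest y ≈ 15 mm.
- **Hand:** the force on the tool is about zero, and the hand is clear of everything.
- **Surroundings:** the socket, nut, can, tape, screwdriver and brown look-alike appear unmoved. The purple one is hidden behind the arm in the last picture. I did not check the hammer and wrench again at the end, but the arm stayed well above the table.

**What disagreed**
- **Tool tilt:** the tool drifted by up to about 5° over the moves. I allowed for it in the heights, and the readings I took stayed under about 13 N.
- **Network reports:** some reports of the case were really the brown and purple look-alikes or other spots, so I ignored those.

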